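# Latch the objective cabinet beside the microscope

### The job

Push the yellow door of the small lens cabinet shut until its sprung latch tongue rides over the strike pin and snaps in, so that the door stays fully closed by itself; push firmly but do not force it once it is home. Leave the black door of the other cabinet standing open as it is.

Things in the scene. Friction and masses are not known exactly. Their poses are not given: they have to be found in the camera images.
- lens_cabinet: White fixed cabinet with the yellow door: 180 wide, 150 deep, 125 mm high. Origin: on the bench, centre of the open front's foot; x points out of the front (away from the robot, about +x), y left along it, z up. The door's vertical hinge axis is at x 12, y 85 mm. The door is 14 thick (hinge in its mid-plane), 163 wide, 9 to 121 mm above the bench, swings out to +x.
- lens_door (a joint): Yellow door's angle, rad: 0 fully closed, grows as it opens (starts 0.5 to 0.9). Push its outer face on the aluminium plate (50 x 60 mm, centre 120 mm from the hinge, 90 mm above the bench) back along the arc. The tongue meets the pin at about 0.09 and has snapped in behind it below about 0.02. Riding over takes about 7 N, at most 10 N, at the plate; the door stays where it is left.
- lens_latch (a joint): How far the yellow door's brass tongue is pushed back into the door, m: 0 fully out, at most 0.011, sprung outwards (2 to 5 N). It stands 12 mm out of the door's free edge, 99 to 113 mm above the bench, and catches behind a fixed upright steel pin, 6 mm thick and up to 120 mm high, on the cabinet's jamb, which stands 9 mm beyond the closed door's free edge. Keep the fingers clear of both.
- airing_push (a point): On the outer face of the black door of the other, empty cabinet, at its push plate's mid-width, 120 mm from its hinge, 100 mm above the bench. It is airing, open 0.5 to 0.9 rad: same build as the yellow one. Leave it as it is. Which cabinet stands left varies. A jar (60 mm high) stands between and beyond them; an eyepiece and a spare objective further out at the sides.

How it is judged:
At the end, for the whole second after the job is handed in: The yellow door is within 0.035 rad of fully closed with its tongue sprung out again (pushed back less than 3 mm) behind the pin, and the black door stands within 20 mm of where it stood (value of joint lens_door below 0.035 rad and value of joint lens_latch below 0.003 m and distance of airing_push from where it was at the start of the episode below 0.02 m); the robot touches nothing.
It fails at once if the black door is moved by more than 30 mm (distance of airing_push from where it was at the start of the episode above 0.03 m).
It fails at once if the cabinet or its door is pushed with over 50 N (contact force between the fingers and lens_cabinet above 50 N).
It also fails if it takes over 38 s, if anything falls off the work surface, if the arm or the gripper's body presses on something with over 40 N, if the wrist force passes 120 N, or if a joint passes its speed limit or range.

### The arm

A 7-joint arm with a two-finger parallel gripper is mounted at the origin on the work surface. World frame = base frame: x ahead of the robot, y to its left, z up, the work surface at z = 0. Lengths are in m, angles in rad, forces in N, time in s.
With the tool pointing down it reaches from about 0.4 to 0.875 m from the base axis. Payload 19.3 kg.
Tool frame: the origin (TCP) lies at the very end of the fingers, on their centre line; the grasp point (between the pads) lies 19 mm behind it; y points along the fingers, x is the direction in which the jaws open and shut, and the axes are right-handed (so a half turn about y gives the same grasp; the last joint's range is limited). The gripper opens to 85 mm and grips with 20 to 120 N. Pads are 22 mm wide; open, the fingers measure 114 mm over their backs; the gripper's body (76 mm by 85 mm) begins 54 mm behind the grasp point. The pads swing forward as they close: fully open they stand 13 mm farther back than shut.
Start: joints at [1.121, 0.521, -0.036, 1.599, 0.021, 1.021, -0.113], TCP at [0.232, -0.58, 0.231] pointing down, gripper open.
Joint ranges: [-2.91, 2.91], [-0.3, 2.13], [-1.5, 1.42], [0.17, 2.43], [-1.26, 4.41], [0.16, 1.93], [-2.52, 2.52]. Speed limits (rad/s): [1.89, 1.89, 2.39, 2.39, 3.01, 3.01, 3.01].

### API

Orientations are given as [roll, pitch, yaw] about the fixed x, y, z axes, in that order (R = Rz(yaw) Ry(pitch) Rx(roll)).
In Python, from workcell import bot gives the robot as it stands. The module is installed in compiled form; this text tells all that it offers.
- The arm moves only by the shell command python3 -m crank 'ROWS' [FORCE]. ROWS is JSON, a list of rows, each an object of numbers: "hand": the closure, from 0 (fully open) to 1 (shut); "dx", "dy", "dz": the shift along the tool's x, y, z in mm; "yaw": the turn about the tool's y in rad. In form: [{"hand": .., "dx": .., "dy": .., "dz": .., "yaw": ..}, ...]. A call has 1 to 12 rows; each row is the pose to reach, as a shift and turn from the pose commanded when the call began, along the tool's axes at that moment; what a row does not reach only later rows make up. A row lasts 1/12 s, in which the tool goes at most 41.7 mm and 7.16 degrees, less where a joint would pass 70% of its speed; a pose out of reach is approached as far as the arm can. A call with a gripper value outside its range is refused whole. The fingers move at their own pace and stop on an object; FORCE is the grip in N (left out, the last holds). Time passes only in rows, so rows that repeat a pose let the fingers close. It gives the time, the measured TCP pose, the force and the opening at its end, in the units of the state.
- bot.observe(): the state, without advancing time (a new reading comes with each control period).
- bot.grab_frame(name): name is "side" or "top"; returns the picture (384x512x3 uint8, red, green, blue); there is no depth.
- bot.camera_info(name): a dict with "fx", "fy", "cx", "cy" (pixels), "rvec" (rotation vector, rad) and "tvec" (3), from world to camera coordinates, as OpenCV has them. Camera axes: x right, y down, z forward; pixel columns grow to the right and rows downward; lengths in m; the calibration is good to about 2 mm. A picture is of the moment at which its call begins. camera_info takes no time and is no camera call.
- bot.job_done(): hands the job in, once; it reports no verdict.
The state is a dict: "clock": time; "qpos": joint angles; "qd": joint speeds; "joint_efforts": joint torques, N m; "position": TCP position; "tool_rot": TCP orientation; "force": force on the tool from outside, world axes, zero at the start; "moment": the same for the moment, N m; "grip_width": finger opening in m.
Only numpy, scipy, OpenCV 4.12 (cv2) and the standard library are available. Lean on these libraries where they do the work, as an engineer would, in place of code of your own. Each camera call takes 0.05 s, during which the arm holds its last target.

## Working session

There is one attempt and no reset: what is moved stays moved. The work goes in short steps, Python scripts to look and compute and a shell command to move; the robot and the scene stay as the last step left them, time stands still between calls to the robot, and variables do not carry over. Pictures are saved under pics/ and viewed, and the job is handed in when it is done.

```bash
mkdir -p pics; python3 - <<'E'
from workcell import bot
import cv2
for n in ("side","top"):
    im=bot.grab_frame(n); cv2.imwrite(f"pics/{n}0.png",im[:,:,::-1]); c=bot.camera_info(n); print(n,c)
s=bot.observe(); print(s)
E
```

```text
side {'fx': 448.67527772291356, 'fy': 448.67527772291356, 'cx': 244.78182607696203, 'cy': 189.3749801369769, 'rvec': array([ 0.94403035, -2.5788503 ,  0.95662545]), 'tvec': array([0.43662631, 0.29905531, 0.65948077])}
top {'fx': 402.1926152577285, 'fy': 402.1926152577285, 'cx': 255.18594920798225, 'cy': 198.2965032634282, 'rvec': array([ 2.17448294, -2.19380394,  0.04368874]), 'tvec': array([0.05977558, 0.52193569, 0.76704505])}
{'clock': 0.1, 'qpos': array([ 1.12078295,  0.52195601, -0.03632309,  1.5999301 ,  0.02119551,
        1.02112471, -0.11279505]), 'qd': array([-0.00122085, -0.00018206,  0.001773  , -0.00134759, -0.00144791,
        0.00032518, -0.00080078]), 'joint_efforts': array([ 3.92180169e-03, -9.28496218e+01,  1.98423475e+00, -3.70532548e+01,
        1.80869474e-02,  5.59017935e-03,  1.57583040e-04]), 'position': array([ 0.23157248, -0.58019205,  0.23078983]), 'tool_rot': array([-1.57086747e+00,  1.03090550e-03, -1.19099550e+00]), 'force': array([-0.4539767 , -0.12486706,  0.34113792]), 'moment': array([ 0.06378502,  0.00104223, -0.00421934]), 'grip_width': 0.08511826832503647}
```

View pics/side0.png

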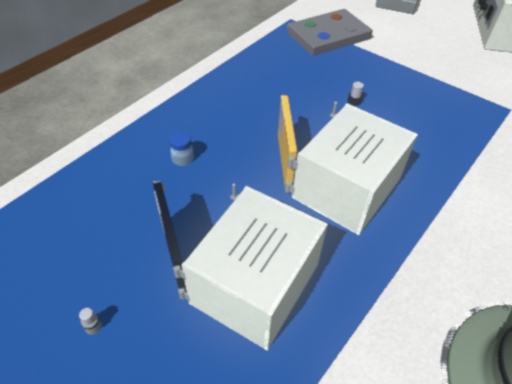

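View pics/top0.png

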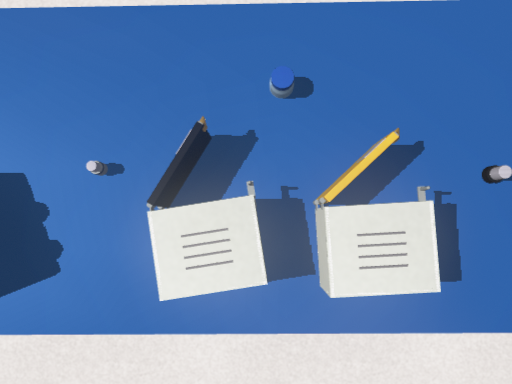

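The side view (oblique, robot at the lower right) shows the yellow door at about (287,140) and the black one at about (168,230). The top view shows the yellow door's top edge running from about (322,200) to (398,132). Its tongue is near (398,130), its strike pin near (422,190), and the jar at (282,82). Next I cast rays for these points.

```bash
cat > h.py <<'E'
import numpy as np, cv2
from workcell import bot
def cam(n):
    c=bot.camera_info(n); R=cv2.Rodrigues(c["rvec"])[0]; return c,R,-R.T@c["tvec"]
def ray(n,uv,z):
    c,R,C=cam(n); d=R.T@np.array([(uv[0]-c["cx"])/c["fx"],(uv[1]-c["cy"])/c["fy"],1]); return C+d*(z-C[2])/d[2]
def proj(n,p):
    c,R,C=cam(n); q=R@np.array(p)+c["tvec"]; return np.array([q[0]/q[2]*c["fx"]+c["cx"],q[1]/q[2]*c["fy"]+c["cy"]])
E
python3 - <<'E'
from h import *
np.set_printoptions(precision=4,suppress=True)
print(cam("top")[2],cam("side")[2])
im=cv2.imread("pics/top0.png")
hsv=cv2.cvtColor(im,cv2.COLOR_BGR2HSV)
white=cv2.inRange(hsv,(0,0,205),(179,40,255)); white[320:]=0; white[:100]=0
cs,_=cv2.findContours(white,0,2)
for c in cs:
    if cv2.contourArea(c)>3000:
        a=cv2.approxPolyDP(c,6,True)[:,0]; print("white",cv2.contourArea(c))
        for p in a: print(p,ray("top",p,0.125))
ye=cv2.inRange(hsv,(15,120,120),(35,255,255))
cs,_=cv2.findContours(ye,0,2)
for c in cs:
    if cv2.contourArea(c)>200:
        r=cv2.minAreaRect(c); print("yellow",r)
        for p in cv2.boxPoints(r): print(p,ray("top",p,0.121))
big=cv2.resize(im[110:310,300:460],None,fx=3.75,fy=3,interpolation=cv2.INTER_CUBIC)
big=cv2.resize(im[110:220,300:450],None,fx=5,fy=5,interpolation=cv2.INTER_CUBIC)
cv2.imwrite("pics/zoom.png",big)
E
```

```text
[0.4778 0.042  0.7964] [0.2068 0.4382 0.693 ]
white 9797.5
[432 201] [ 0.5089 -0.24    0.125 ]
[324 207] [ 0.5006 -0.0612  0.125 ]
[330 296] [ 0.3541 -0.0684  0.125 ]
[440 291] [ 0.3613 -0.2481  0.125 ]
white 9518.0
[253 195] [0.5217 0.0569 0.125 ]
[147 212] [0.4949 0.2349 0.125 ]
[160 300] [0.349  0.2123 0.125 ]
[266 283] [0.3759 0.0366 0.125 ]
yellow ((358.5899658203125, 166.5962677001953), (10.94787311553955, 99.36932373046875), 46.94148635864258)
[318.5502 196.5186] [ 0.5184 -0.053   0.121 ]
[391.1551 128.6747] [ 0.632  -0.1773  0.121 ]
[398.6297 136.6739] [ 0.6182 -0.1895  0.121 ]
[326.0248 204.5178] [ 0.5049 -0.0653  0.121 ]
```

View pics/zoom.png

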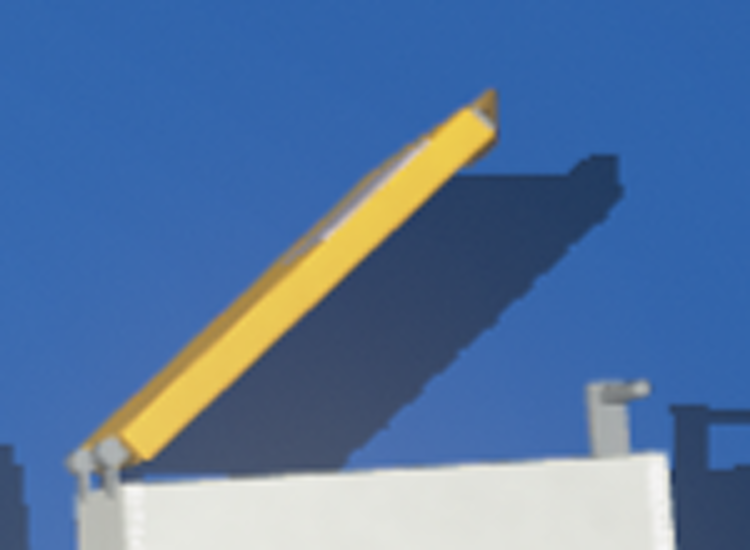

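Yellow cabinet: front 179 mm wide and 147 mm deep, which matches the given 180 and 150. The zoom shows the door's top face clearly: free-edge corners near (399,136) and (394,131.5), and the hinge near (321,200). Now I work out the door angle and the arc in tool axes.

```bash
cat >> h.py <<'E'
fl=np.array([0.5006,-0.0612]); fr=np.array([0.5089,-0.2400])
Y=(fl-fr)/np.linalg.norm(fl-fr); X=np.array([Y[1],-Y[0]]); O=(fl+fr)/2; H=O+.012*X+.085*Y
def dn(t): return np.sin(t)*X-np.cos(t)*Y, np.cos(t)*X+np.sin(t)*Y
def tcp(t,za,gap=0.,r=.12):  # tool centre so that the finger box touches plate at gap
    d,n=dn(t); P=H+r*d+.009*n
    a=za-np.arctan2(n[1],n[0]); return P+n*(gap+.011*np.cos(a)+.0145*abs(np.sin(a)))
E
python3 - <<'E'
from h import *
np.set_printoptions(precision=4,suppress=True)
print("O",O,"yaw",np.arctan2(X[1],X[0]),"H",H,"Hpx",proj("top",[*H,.121]))
for uv in [(399.4,136),(394,131.6),(396.7,133.8)]:
    p=ray("top",uv,.121)[:2]-H; print(np.linalg.norm(p),np.arctan2(p@X,-p@Y))
im=cv2.imread("pics/top0.png");hsv=cv2.cvtColor(im,cv2.COLOR_BGR2HSV)
a=ray("top",(325,202),.121)[:2];
# top face edges from the min rect axis
b=(ray("top",(391.16,128.67),.121)-ray("top",(318.55,196.52),.121))[:2]; print("axis angle",np.arctan2(b@X,-b@Y))
print("jar",ray("top",(282,78),.06), "pin",ray("top",(429,187),.12),"exp",O+.009*X-.087*Y)
s=bot.observe();p=s["position"];yaw=s["tool_rot"][2]
tx=np.array([np.cos(yaw),np.sin(yaw)]);tz=np.array([-tx[1],tx[0]])
za=yaw+np.pi/2-.2
for t,g in [(.8,.06),(.75,0),(.5,0),(.3,0),(.1,0),(0,0)]:
    q=tcp(t,za,g); print(t,g,q,"dx,dz",(q-p[:2])@tx*1e3,(q-p[:2])@tz*1e3)
E
```

```text
O [ 0.5048 -0.1506] yaw 0.04638728125391336 H [ 0.5128 -0.0651] Hpx [325.8644 199.7854]
0.16476833843996608 0.6570919384611079
0.16335531971157663 0.7277217853358338
0.16395984107935252 0.6922395377056254
axis angle 0.6942616079785269
jar [0.744  0.0025 0.06  ] pin [ 0.5327 -0.2379  0.12  ] exp [ 0.5178 -0.2371]
0.8 0.06 [ 0.6601 -0.0798] dx,dz -305.88185256424674 583.4663395610232
0.75 0 [ 0.617  -0.1302] dx,dz -275.0228514212828 524.7943654812976
0.5 0 [ 0.5961 -0.155 ] dx,dz -259.81209023298663 496.1583740046129
0.3 0 [ 0.5745 -0.1705] dx,dz -253.41753369221524 470.36343254376453
0.1 0 [ 0.5506 -0.1809] dx,dz -252.6114128481354 444.29962958406264
0 0 [ 0.5402 -0.184 ] dx,dz -253.55760405065746 433.48899834722505
```

The door stands at 0.69 rad and measures 164 mm wide against the given 163. The jar is clear of the path. I'll shut the hand and go high above the cabinets to a point off the plate.

```bash
python3 -m crank '[{"hand":1,"dx":-20,"dy":0,"dz":38,"yaw":0.05},{"hand":1,"dx":-36,"dy":0,"dz":70,"yaw":0.1},{"hand":1,"dx":-54,"dy":0,"dz":105,"yaw":0.15},{"hand":1,"dx":-72,"dy":0,"dz":140,"yaw":0.2},{"hand":1,"dx":-90,"dy":0,"dz":175,"yaw":0.2},{"hand":1,"dx":-108,"dy":0,"dz":210,"yaw":0.2},{"hand":1,"dx":-126,"dy":0,"dz":245,"yaw":0.2},{"hand":1,"dx":-144,"dy":0,"dz":280,"yaw":0.2},{"hand":1,"dx":-162,"dy":0,"dz":315,"yaw":0.2},{"hand":1,"dx":-180,"dy":0,"dz":350,"yaw":0.2},{"hand":1,"dx":-198,"dy":0,"dz":385,"yaw":0.2},{"hand":1,"dx":-216,"dy":0,"dz":420,"yaw":0.2}]' 40
cat > st.py <<'E'
from h import *
import sys
np.set_printoptions(precision=4,suppress=True)
s=bot.observe();p=s["position"];yaw=s["tool_rot"][2]
tx=np.array([np.cos(yaw),np.sin(yaw)]);tz=np.array([-tx[1],tx[0]]);za=yaw+np.pi/2
print(s["clock"],p,s["tool_rot"],"F",s["force"],s["grip_width"])
for a in sys.argv[1:]:
    t,g=map(float,a.split(",")); q=tcp(t,za,g/1e3); print(t,g,q,"dx,dz",(q-p[:2])@tx*1e3,(q-p[:2])@tz*1e3)
E
python3 st.py .75,50
```

```text
clock: 1.1
position: [0.5426, -0.2224, 0.2312]
tool_rot: [-1.571, 0.0, -1.391]
force: [0.4, 0.2, -0.0]
grip_width: 0.0002
1.1 [ 0.5426 -0.2224  0.2312] [-1.5711  0.0001 -1.391 ] F [ 0.4492  0.1907 -0.0329] 0.0001820811562040249
0.75 50.0 [ 0.652  -0.0945] dx,dz -106.31686761147645 130.52939137762942
```

```bash
python3 -m crank '[{"hand":1,"dx":-20,"dy":0,"dz":25,"yaw":0},{"hand":1,"dx":-40,"dy":0,"dz":50,"yaw":0},{"hand":1,"dx":-60,"dy":0,"dz":75,"yaw":0},{"hand":1,"dx":-80,"dy":0,"dz":100,"yaw":0},{"hand":1,"dx":-106,"dy":0,"dz":130,"yaw":0},{"hand":1,"dx":-106,"dy":30,"dz":130,"yaw":0},{"hand":1,"dx":-106,"dy":60,"dz":130,"yaw":0},{"hand":1,"dx":-106,"dy":90,"dz":130,"yaw":0},{"hand":1,"dx":-106,"dy":120,"dz":130,"yaw":0},{"hand":1,"dx":-106,"dy":140,"dz":130,"yaw":0},{"hand":1,"dx":-106,"dy":150,"dz":130,"yaw":0},{"hand":1,"dx":-106,"dy":150,"dz":130,"yaw":0}]'
python3 st.py .7,0 .6,0 .5,0 .4,0 .3,0 .2,0 .1,0 0,0
python3 - <<'E'
from h import *
cv2.imwrite("pics/top1.png",bot.grab_frame("top")[:,:,::-1])
E
```

```text
clock: 2.1
position: [0.6494, -0.0964, 0.079]
tool_rot: [-1.574, 0.001, -1.391]
force: [-1.1, -1.1, 0.2]
grip_width: -0.0001
2.1 [ 0.6494 -0.0964  0.079 ] [-1.5743  0.001  -1.3909] F [-1.1351 -1.1119  0.1715] -6.963694167863372e-05
0.7 0.0 [ 0.6134 -0.1355] dx,dz 32.04398125514908 -42.39877276202784
0.6 0.0 [ 0.6053 -0.1457] dx,dz 40.55578909094906 -52.182991024741334
0.5 0.0 [ 0.5961 -0.155 ] dx,dz 48.04124189556844 -62.94957919807367
0.4 0.0 [ 0.5857 -0.1633] dx,dz 54.37147816770881 -74.58614879582531
0.3 0.0 [ 0.5745 -0.1705] dx,dz 59.43121279025818 -86.9609727726587
0.2 0.0 [ 0.5624 -0.1764] dx,dz 63.12196341180315 -99.9249179703709
0.1 0.0 [ 0.5506 -0.1809] dx,dz 65.39744684288017 -112.34364591125566
0.0 0.0 [ 0.5402 -0.184 ] dx,dz 66.61718691838428 -123.12694222107793
```

View pics/top1.png

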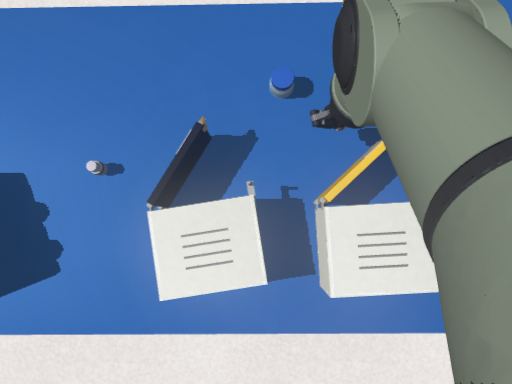

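The top view shows the closed fingers near (330,117), on the outer side of the yellow door, and nothing has been touched. I'll start along the arc.

```bash
python3 -m crank '[{"hand":1,"dx":10,"dy":0,"dz":-13,"yaw":0},{"hand":1,"dx":20,"dy":0,"dz":-26,"yaw":0},{"hand":1,"dx":26,"dy":0,"dz":-34,"yaw":0},{"hand":1,"dx":29,"dy":0,"dz":-38,"yaw":0},{"hand":1,"dx":32,"dy":0,"dz":-42,"yaw":0},{"hand":1,"dx":35,"dy":0,"dz":-46,"yaw":0},{"hand":1,"dx":38,"dy":0,"dz":-50,"yaw":0},{"hand":1,"dx":41,"dy":0,"dz":-53,"yaw":0},{"hand":1,"dx":44,"dy":0,"dz":-58,"yaw":0},{"hand":1,"dx":48,"dy":0,"dz":-63,"yaw":0}]'
python3 st.py  .4,0 .3,0 .2,0 .1,0 0,0
python3 - <<'E'
from h import *
cv2.imwrite("pics/side2.png",bot.grab_frame("side")[:,:,::-1])
E
```

```text
clock: 2.98
position: [0.5978, -0.1547, 0.0819]
tool_rot: [-1.569, -0.0, -1.39]
force: [-0.4, 1.5, 8.1]
grip_width: 0.0001
2.9833 [ 0.5978 -0.1547  0.0819] [-1.5694 -0.     -1.3901] F [-0.4012  1.4562  8.1487] 5.325693015235391e-05
0.4 0.0 [ 0.5857 -0.1633] dx,dz 6.250341965020122 -13.436926700516466
0.3 0.0 [ 0.5745 -0.1705] dx,dz 11.2993838114079 -25.81713097742641
0.2 0.0 [ 0.5624 -0.1764] dx,dz 14.978722420000915 -38.78518689798119
0.1 0.0 [ 0.5506 -0.1809] dx,dz 17.243831549244934 -51.18326606897506
0.0 0.0 [ 0.5402 -0.184 ] dx,dz 18.45586196858737 -61.96861525320072
```

View pics/side2.png

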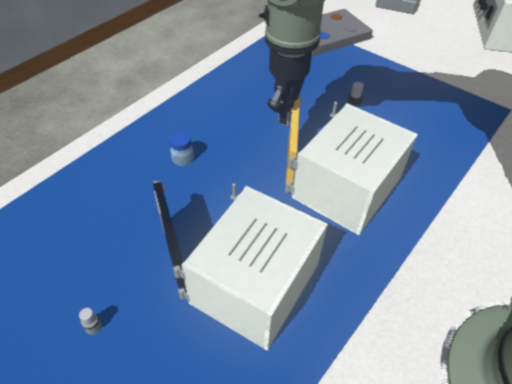

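The side view shows the door turned well inwards, with its top edge from (297,100) to (291,190) and the fingers at (285,110). An upward force of 8 N reads, so I check that it settles.

```bash
python3 st.py; python3 - <<'E'
from h import *
im=cv2.imread("pics/side2.png")
cv2.imwrite("pics/zoom2.png",cv2.resize(im[40:200,230:390],None,fx=3.7,fy=3.7,interpolation=cv2.INTER_CUBIC))
E
```

```text
3.0333 [ 0.5969 -0.1562  0.0819] [-1.5702 -0.0006 -1.3914] F [-1.8383  1.8249  7.9512] -0.0002656104187521177
```

View pics/zoom2.png

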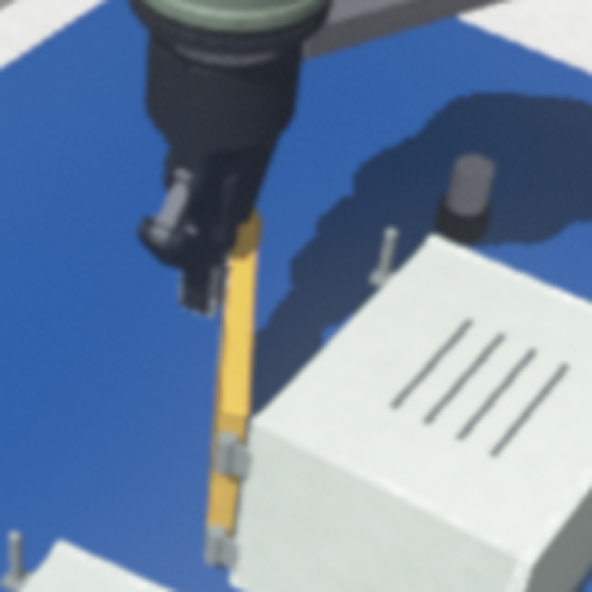

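The linkage above the fingers may be brushing the door's top edge. I raise the tool 10 mm and look at the force.

```bash
python3 -m crank '[{"hand":1,"dx":0,"dy":-4,"dz":0,"yaw":0},{"hand":1,"dx":0,"dy":-8,"dz":0,"yaw":0},{"hand":1,"dx":0,"dy":-10,"dz":0,"yaw":0},{"hand":1,"dx":0,"dy":-10,"dz":0,"yaw":0}]'; python3 st.py .4,0 .3,0 .2,0 .1,0 0,0
```

```text
clock: 3.37
position: [0.5977, -0.1549, 0.0919]
tool_rot: [-1.57, -0.0, -1.391]
force: [-0.4, 1.5, 0.1]
grip_width: -0.0001
3.3667 [ 0.5977 -0.1549  0.0919] [-1.5699 -0.0002 -1.3906] F [-0.3805  1.484   0.0643] -5.916308085998947e-05
0.4 0.0 [ 0.5857 -0.1633] dx,dz 6.104708561431022 -13.288221914875797
0.3 0.0 [ 0.5745 -0.1705] dx,dz 11.160283660503781 -25.665140390126584
0.2 0.0 [ 0.5624 -0.1764] dx,dz 14.846594768465161 -38.63068624170706
0.1 0.0 [ 0.5506 -0.1809] dx,dz 17.118037769664735 -51.04138133098035
0.0 0.0 [ 0.5402 -0.184 ] dx,dz 18.33477861541858 -61.82547690973026
```

The vertical force is gone, so I carry on along the arc at this height.

```bash
python3 -m crank '[{"hand":1,"dx":2,"dy":0,"dz":-4,"yaw":0},{"hand":1,"dx":4,"dy":0,"dz":-8,"yaw":0},{"hand":1,"dx":6,"dy":0,"dz":-13,"yaw":0},{"hand":1,"dx":8,"dy":0,"dz":-17,"yaw":0},{"hand":1,"dx":10,"dy":0,"dz":-21,"yaw":0},{"hand":1,"dx":11,"dy":0,"dz":-25,"yaw":0},{"hand":1,"dx":12,"dy":0,"dz":-29,"yaw":0},{"hand":1,"dx":13,"dy":0,"dz":-33,"yaw":0},{"hand":1,"dx":15,"dy":0,"dz":-38,"yaw":0},{"hand":1,"dx":15,"dy":0,"dz":-38,"yaw":0}]'; python3 st.py .1,0 0,0
python3 - <<'E'
from h import *
im=bot.grab_frame("side")[:,:,::-1]
cv2.imwrite("pics/zoom3.png",cv2.resize(im[40:200,230:390],None,fx=3.7,fy=3.7,interpolation=cv2.INTER_CUBIC))
E
```

```text
clock: 4.2
position: [0.5615, -0.1775, 0.0913]
tool_rot: [-1.572, -0.0, -1.392]
force: [0.3, 0.5, 0.8]
grip_width: 0.0001
4.2 [ 0.5615 -0.1775  0.0913] [-1.5715 -0.0002 -1.3918] F [0.325  0.4946 0.8082] 9.693419796341228e-05
0.1 0.0 [ 0.5505 -0.1809] dx,dz 1.4003008314231307 -11.390222207488737
0.0 0.0 [ 0.5402 -0.184 ] dx,dz 2.6282361881169116 -22.171330293551353
```

View pics/zoom3.png

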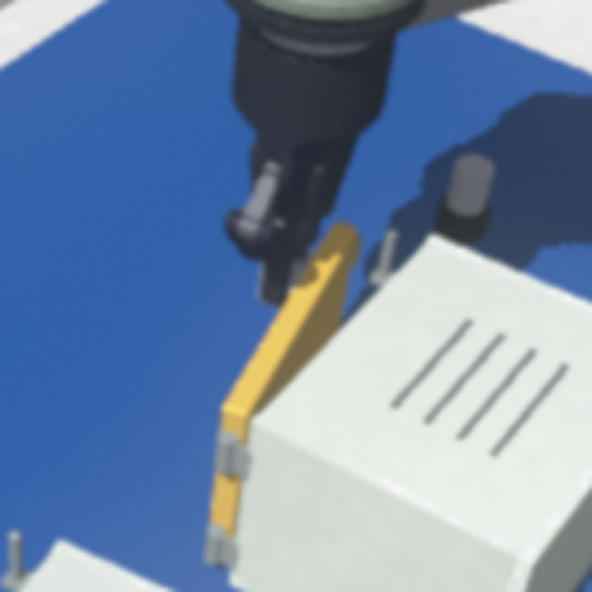

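The side zoom shows the door at about 0.2 rad, with the fingers flat on its outer face and well clear of the pin. Now I go slowly onto the latch.

```bash
python3 -m crank '[{"hand":1,"dx":0,"dy":0,"dz":-3,"yaw":0},{"hand":1,"dx":1,"dy":0,"dz":-6,"yaw":0},{"hand":1,"dx":1,"dy":0,"dz":-8,"yaw":0},{"hand":1,"dx":1,"dy":0,"dz":-10,"yaw":0},{"hand":1,"dx":1,"dy":0,"dz":-11,"yaw":0},{"hand":1,"dx":1,"dy":0,"dz":-12,"yaw":0},{"hand":1,"dx":1,"dy":0,"dz":-12,"yaw":0}]'; python3 st.py .1,0 0,0
```

```text
clock: 4.83
position: [0.5507, -0.1798, 0.0913]
tool_rot: [-1.571, 0.0, -1.391]
force: [0.5, 0.6, -0.1]
grip_width: 0.0004
4.8333 [ 0.5507 -0.1798  0.0913] [-1.5709  0.     -1.3911] F [ 0.4888  0.6243 -0.1384] 0.0003897459652433932
0.1 0.0 [ 0.5506 -0.1809] dx,dz 0.9768974964070888 -0.3574530178756019
0.0 0.0 [ 0.5402 -0.184 ] dx,dz 2.198697828425683 -11.140199804010614
```

```bash
python3 -m crank '[{"hand":1,"dx":1,"dy":0,"dz":-1,"yaw":0},{"hand":1,"dx":1,"dy":0,"dz":-2,"yaw":0},{"hand":1,"dx":1,"dy":0,"dz":-3,"yaw":0},{"hand":1,"dx":1,"dy":0,"dz":-4,"yaw":0},{"hand":1,"dx":1,"dy":0,"dz":-4,"yaw":0}]'; python3 st.py 0,0;python3 -m crank '[{"hand":1,"dx":0,"dy":0,"dz":-1,"yaw":0},{"hand":1,"dx":0,"dy":0,"dz":-2,"yaw":0},{"hand":1,"dx":0,"dy":0,"dz":-2,"yaw":0}]';python3 -m crank '[{"hand":1,"dx":0,"dy":0,"dz":-1,"yaw":0},{"hand":1,"dx":0,"dy":0,"dz":-2,"yaw":0},{"hand":1,"dx":0,"dy":0,"dz":-2,"yaw":0}]'; python3 st.py 0,0
```

```text
clock: 5.25
position: [0.5475, -0.1815, 0.0914]
tool_rot: [-1.57, -0.0, -1.391]
force: [4.0, -0.7, -2.9]
grip_width: -0.0004
5.25 [ 0.5475 -0.1815  0.0914] [-1.5698 -0.0002 -1.391 ] F [ 3.9913 -0.7262 -2.9428] -0.00039061349779432995
0.0 0.0 [ 0.5402 -0.184 ] dx,dz 1.1349096277650834 -7.706812212164585
clock: 5.5
position: [0.5468, -0.1816, 0.0915]
tool_rot: [-1.568, -0.001, -1.391]
force: [11.6, 0.2, -7.9]
grip_width: 0.0
clock: 5.75
position: [0.5454, -0.1819, 0.0915]
tool_rot: [-1.566, -0.001, -1.39]
force: [14.8, -0.5, -10.5]
grip_width: 0.0002
5.75 [ 0.5454 -0.1819  0.0915] [-1.5665 -0.0008 -1.3904] F [ 14.81    -0.516  -10.4542] 0.00022989593079432156
0.0 0.0 [ 0.5402 -0.184 ] dx,dz 1.1150660459511705 -5.515904954622388
```

The force, 15 N in x and 10 N downward, is more than the latch should need. I look before pushing further.

```bash
python3 - <<'E'
from h import *
im=bot.grab_frame("side")[:,:,::-1]
cv2.imwrite("pics/zoom4.png",cv2.resize(im[60:160,270:390],None,fx=6,fy=6,interpolation=cv2.INTER_CUBIC))
im=bot.grab_frame("top")[:,:,::-1]
cv2.imwrite("pics/top4.png",im)
print(bot.observe()["moment"],bot.observe()["force"])
E
```

```text
[ 0.00363069 -3.23895805 -0.05827145] [ 15.66933575  -0.19135377 -10.38964842]
```

View pics/zoom4.png

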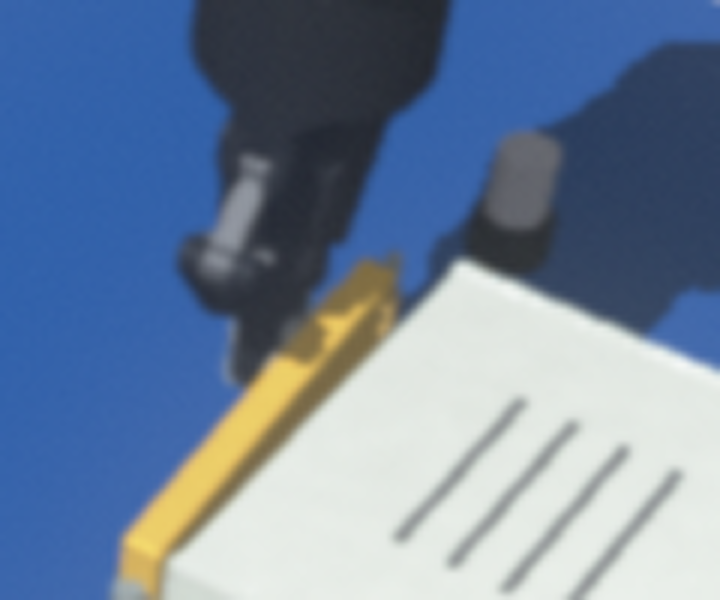

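View pics/top4.png

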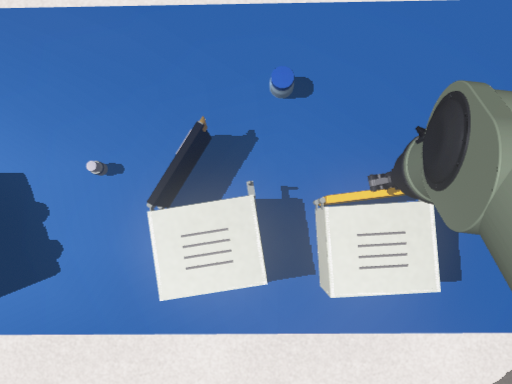

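The top view shows the door from (322,203) to (402,190), about 0.08 rad, so the tongue is on the pin. The fingers at (380,182) touch only the plate. I keep pushing in small steps and watch the force.

```bash
python3 -m crank '[{"hand":1,"dx":0,"dy":0,"dz":-1,"yaw":0},{"hand":1,"dx":0,"dy":0,"dz":-2,"yaw":0},{"hand":1,"dx":0,"dy":0,"dz":-2,"yaw":0}]';python3 st.py 0,0
```

```text
clock: 6.1
position: [0.5439, -0.1822, 0.0915]
tool_rot: [-1.566, -0.001, -1.39]
force: [18.3, 0.6, -12.9]
grip_width: -0.0002
6.1 [ 0.5439 -0.1822  0.0915] [-1.5656 -0.0009 -1.3902] F [ 18.274    0.5623 -12.8824] -0.00019826769788819829
0.0 0.0 [ 0.5402 -0.184 ] dx,dz 1.1333239784686295 -4.002029629762017
```

```bash
python3 -m crank '[{"hand":1,"dx":0,"dy":0,"dz":-1,"yaw":0},{"hand":1,"dx":0,"dy":0,"dz":-1.5,"yaw":0},{"hand":1,"dx":0,"dy":0,"dz":-1.5,"yaw":0}]';python3 st.py 0,0
```

```text
clock: 6.35
position: [0.5395, -0.1829, 0.0912]
tool_rot: [-1.571, 0.0, -1.391]
force: [-0.4, -0.6, 0.4]
grip_width: 0.0001
6.35 [ 0.5395 -0.1829  0.0912] [-1.5714  0.0002 -1.3911] F [-0.4222 -0.6427  0.4172] 7.332905803025221e-05
0.0 0.0 [ 0.5402 -0.184 ] dx,dz 1.2473524163609542 0.4871885220912601
```

The force dropped to zero with the tool at the closed position, so the tongue has ridden over the pin. A small further push will show whether the door is home.

```bash
python3 -m crank '[{"hand":1,"dx":0,"dy":0,"dz":-1,"yaw":0},{"hand":1,"dx":0,"dy":0,"dz":-1,"yaw":0}]';python3 -m crank '[{"hand":1,"dx":0,"dy":0,"dz":-1,"yaw":0},{"hand":1,"dx":0,"dy":0,"dz":-1,"yaw":0}]'
```

```text
clock: 6.52
position: [0.5383, -0.1831, 0.0912]
tool_rot: [-1.571, 0.0, -1.391]
force: [-0.5, -0.5, -0.5]
grip_width: -0.0001
clock: 6.68
position: [0.538, -0.1832, 0.0913]
tool_rot: [-1.57, -0.0, -1.391]
force: [2.4, -0.2, -1.2]
grip_width: -0.0001
```

```bash
python3 -m crank '[{"hand":1,"dx":0,"dy":0,"dz":-1,"yaw":0},{"hand":1,"dx":0,"dy":0,"dz":-1,"yaw":0}]';python3 -m crank '[{"hand":1,"dx":0,"dy":0,"dz":-1,"yaw":0},{"hand":1,"dx":0,"dy":0,"dz":-1,"yaw":0}]'
```

```text
clock: 6.85
position: [0.5379, -0.1831, 0.0914]
tool_rot: [-1.569, -0.0, -1.391]
force: [8.5, 0.8, -6.5]
grip_width: 0.0005
clock: 7.02
position: [0.5378, -0.1831, 0.0915]
tool_rot: [-1.567, -0.001, -1.39]
force: [14.4, 1.0, -11.1]
grip_width: -0.0001
```

The door no longer moves while the force climbs, 0.1 mm per 1 mm commanded, so it is home. I back off and rise clear.

```bash
python3 -m crank '[{"hand":1,"dx":0,"dy":0,"dz":4,"yaw":0},{"hand":1,"dx":0,"dy":0,"dz":14,"yaw":0},{"hand":1,"dx":0,"dy":0,"dz":30,"yaw":0},{"hand":1,"dx":0,"dy":0,"dz":50,"yaw":0},{"hand":1,"dx":0,"dy":-30,"dz":60,"yaw":0},{"hand":1,"dx":0,"dy":-65,"dz":60,"yaw":0},{"hand":1,"dx":0,"dy":-100,"dz":60,"yaw":0},{"hand":1,"dx":0,"dy":-135,"dz":60,"yaw":0},{"hand":1,"dx":0,"dy":-150,"dz":60,"yaw":0}]'
python3 -m crank '[{"hand":1,"dx":35,"dy":0,"dz":-10,"yaw":0},{"hand":1,"dx":70,"dy":0,"dz":-20,"yaw":0},{"hand":1,"dx":105,"dy":0,"dz":-30,"yaw":0},{"hand":1,"dx":140,"dy":0,"dz":-40,"yaw":0},{"hand":1,"dx":175,"dy":0,"dz":-50,"yaw":0},{"hand":1,"dx":210,"dy":0,"dz":-60,"yaw":0},{"hand":1,"dx":240,"dy":0,"dz":-90,"yaw":0},{"hand":1,"dx":270,"dy":0,"dz":-110,"yaw":0},{"hand":1,"dx":300,"dy":0,"dz":-130,"yaw":0},{"hand":1,"dx":300,"dy":0,"dz":-130,"yaw":0}]'
python3 - <<'E'
from h import *
im=bot.grab_frame("top")[:,:,::-1]; cv2.imwrite("pics/top5.png",im)
cv2.imwrite("pics/zt5.png",cv2.resize(im[150:250,310:450],None,fx=5,fy=5,interpolation=cv2.INTER_CUBIC))
im=bot.grab_frame("side")[:,:,::-1]; cv2.imwrite("pics/side5.png",im)
# black door change vs start
for n in("top","side"):
    a=cv2.imread(f"pics/{n}0.png").astype(int);b=cv2.imread(f"pics/{n}5.png").astype(int)
    r=(slice(105,215),slice(140,215)) if n=="top" else (slice(175,300),slice(140,192))
    print(n,"black diff max",np.abs(a-b)[r].max(), "mean",np.abs(a-b)[r].mean())
E
```

```text
clock: 7.77
position: [0.5963, -0.173, 0.2459]
tool_rot: [-1.567, -0.002, -1.391]
force: [-0.1, -0.4, 0.5]
grip_width: -0.0001
clock: 8.6
position: [0.5154, -0.4988, 0.2408]
tool_rot: [-1.575, -0.002, -1.399]
force: [0.0, -0.9, 0.3]
grip_width: -0.0001
top black diff max 5 mean 0.6323232323232323
side black diff max 4 mean 0.682
```

View pics/zt5.png

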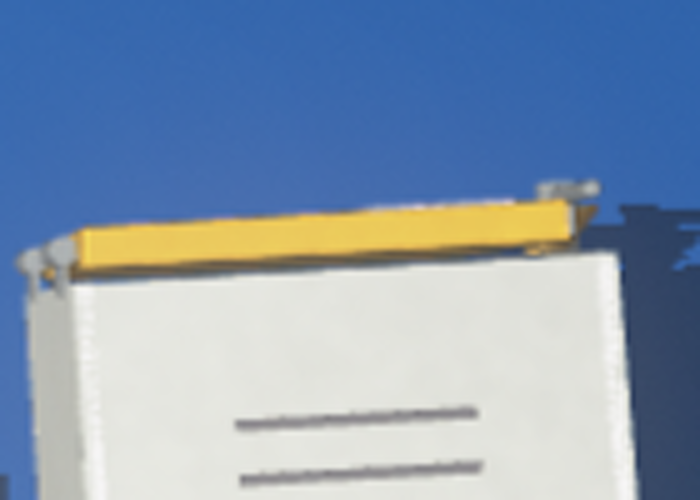

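View pics/side5.png

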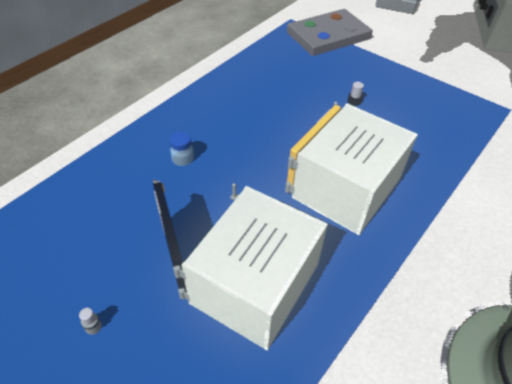

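The top zoom shows the door's edge from (80,250) to (575,220), parallel to the cabinet front. The brass tongue is out at (588,215), behind the pin at (570,190). The black door's pixels are unchanged. I hand the job in.

```bash
python3 -c "
from workcell import bot
print(bot.job_done())"
```

```text
the job is handed in; nothing more can be done
None
```

I pushed the yellow door from about 0.69 rad until its tongue snapped in behind the pin, and handed the job in at about 8.7 s of the 38 s allowed. No verdict was reported.

**Yellow door:** With the gripper backed away, the last pictures show the door parallel to the cabinet front (slopes 0.061 and 0.056). The tongue is sprung out behind the pin. During the push the force fell to zero as the tongue rode over. It then rose with almost no further movement, so the door was home.

**Black door:** Its pixels are unchanged between the first and last pictures (differences of at most 5 grey levels out of 255). At the end the robot stood about 0.25 m clear and measured under 1 N.

**Not as expected:**
- **First contact:** The gripper linkage pressed on the door's top edge with about 8 N. I raised the tool 10 mm and the force vanished.
- **Latch force:** The wrist read up to about 18 N forward, with about 13 N vertical (I took this for friction), against the 7 to 10 N stated for riding over. That is still well under the 50 N limit.

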